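# Clamp a mallet head with the cam jig

### The arm

A 7-joint arm with a two-finger parallel gripper is mounted at the origin on the work surface. World frame = base frame: x ahead of the robot, y to its left, z up, the work surface at z = 0. Lengths are in m, angles in rad, forces in N, time in s.
With the tool pointing down it reaches from about 0.425 to 0.95 m from the base axis. Payload 4.7 kg.
Tool frame: the origin (TCP) lies on the centre line of the jaws, within the pads' length; the fingertips stand 11 mm ahead of it and the grasp point (between the pads) lies 8 mm behind it; z points along the fingers, y is the direction in which the jaws open and shut (so a half turn about z gives the same grasp; the last joint's range is limited). The gripper opens to 87 mm and grips with 3 to 60 N. Pads are 19 mm wide; open, the fingers measure 117 mm over their backs; the gripper's body (75 mm by 190 mm) begins 51 mm behind the grasp point.
Start: joints at [1.3, 0.469, -0.049, 1.532, 0.024, 1.141, -0.082], TCP at [0.162, -0.655, 0.234] pointing down, gripper open.
Joint ranges: [-2.59, 2.59], [-0.33, 1.99], [-1.39, 1.29], [0.1, 2.45], [-1.04, 4.18], [0.21, 1.99], [-2.66, 2.66]. Speed limits (rad/s): [2.57, 2.57, 3.14, 3.14, 3.14, 3.14, 3.14].

### API

Orientations are given as a unit quaternion [x, y, z, w].
In Python, from station import ctrl gives the robot as it stands.
- The arm moves only by the tool step_arm, never from a script. Its argument "moves" is a list of rows, each a list of 6 numbers: the shift along the tool's x, y, z in cm, then the turn, a rotation vector about the tool's x, y, z in rad. In form: [[dx, dy, dz, ax, ay, az], ...]. A call has 1 to 5 rows; each row is the pose to reach, as a shift and turn from the pose commanded when the call began, along the tool's axes at that moment; what a row does not reach only later rows make up. A row lasts 1/8 s, in which the tool goes at most 62.5 mm and 10.7 degrees, less where a joint would pass 70% of its speed; a pose out of reach is approached as far as the arm can. A call with a gripper value outside its range is refused whole. "hand" is the finger opening in cm, from 0 to 8.7, set as the call begins (left out, the last holds). The fingers move at their own pace and stop on an object; "grip_force" is the grip in N (left out, the last holds). Time passes only in rows, so rows that repeat a pose let the fingers close. It gives the time, the measured TCP pose, the force and the opening at its end, in the units of the state.
- ctrl.observe(): the state, without advancing time (a new reading comes with each control period).
- ctrl.read_camera(name): name is "scene" or "top"; returns a dict with "color" (400x640x3 uint8, red, green, blue), "fovy" (degrees; the focal length in pixels is half the picture's height over the tangent of half this angle, whatever the lens; pixels are square), "cx", "cy" (the principal point, pixels), "k1" (the pictures are not rectified: a ray, as slopes to the right and down, at radius r is drawn at 1 + k1 r^2 times it, then the intrinsics apply), "R" (3x3) and "t" (3): a world point X has camera coordinates R X + t. Camera axes: x right, y down, z forward; pixel columns grow to the right and rows downward; lengths in m; the calibration is good to about 2 mm. A picture is of the moment at which its call begins. There is no depth.
- ctrl.hand_in(): hands the job in, once; it reports no verdict.
The state is a dict: "time_s": time; "joint_pos": joint angles; "qd": joint speeds; "effort": joint torques, N m; "tcp_pos": TCP position; "ee_rot": TCP orientation; "contact_force": force on the tool from outside, world axes, zero at the start; "torque": the same for the moment, N m; "grip_width": finger opening in m.
Only numpy, scipy, OpenCV 4.12 (cv2) and the standard library are available. Lean on these libraries where they do the work, as an engineer would, in place of code of your own. Each camera call takes 0.05 s, during which the arm holds its last target.

### The job

Lay the beech mallet head lengthwise in the jig's nest, handle opening upwards, between the blue stop and the open yellow jaw. Then turn the cam's black bar knob clockwise until the sprung roller drops fully into the notch, without turning on past it, so that the jaw holds the head against the stop; let go, and leave the other things on the bench alone.

Things in the scene. Friction and masses are not known exactly. Their poses are not given: they have to be found in the camera images.
- jig: Clamping jig fixed to the bench: aluminium base plate 125 x 345 x 12 mm. Origin on the bench under the plate, z up; y is the clamping line. From -y to +y: blue spring abutment (y -187 to -169 mm, top 57 mm high), yellow moving jaw, nest, blue fixed stop, brass roller, red cam disc (axis at x 0, y +100 mm). A steel drawbar under the nest joins jaw and roller.
- nest (a point): Point of the jig on the nest's centre line, at floor height: jig (0, -42, 30) mm; axes as the jig. A 120 mm piece against the stop is centred over it; with the jaw open the piece may lie up to 12 mm to -y of that. Open trough: floor 30 mm above the bench; two blue side rails (jig y -77 to -7 mm) stand 6 mm above the floor, inner faces 64 mm apart.
- stop_face (a point): Centre of the blue fixed stop's face, which looks to jig -y: jig (0, 18, 45) mm. Stop 64 mm wide, 16 mm thick, top 60 mm above the bench.
- mallet_head: Loose beech mallet head, 55 (x) x 120 (y, long axis) x 50 (z) mm, about 0.23 kg, with a 25 x 35 mm handle opening right through it along z. Origin: centre of the underside, z up. Starts standing on the bench with the opening upwards.
- cam (a joint): Angle of the red cam disc about its upright axis, rad, growing counterclockwise seen from above; 0 = notch faces the roller (jig -y). Starts at 0.9 to 2.3, so turn it clockwise by that much. Stops at -0.9 and 2.7. Takes about 0.2 N m; below about 0.45 rad the spring helps it round; with the head in place the roller is fully in within +-0.2 rad; turned on past that the roller is lifted out again (1 to 1.5 N m).
- notch (a point): Bottom of the cam's one V notch, at the disc's top face, 27 mm from the axis; turns with the cam. Notch 18 mm deep, about 42 mm wide at the rim. Disc: radius 45 mm, 15 mm thick, top 45 mm above the bench.
- cam_grip (a point): Grip point of the black bar knob on top of the cam: on the cam axis, 72 mm above the bench. The bar is 66 mm long, 18 mm wide, from 51 to 86 mm above the bench. Site axes turn with the cam: y along the bar, z up; the notch and the white mark on the bar are on the -y end. At cam = 0 the axes are those of the jig.
- jaw (a joint): Travel of the yellow moving jaw (with drawbar and roller) towards the fixed stop, m. 0 = held open by the round of the cam, jaw face 132 mm from the stop; 0.012 = clamped on the 120 mm mallet head; 0.018 = roller at the bottom of the notch with the nest empty (too tight for the head to go in). Spring: 18 N at 0, 13 N at 0.012, towards the stop.
- jaw_face (a point): Centre of the yellow jaw's clamping face, 47 mm above the bench, facing jig +y. Jaw block 60 (x) x 18 (y) x 34 (z) mm, top 64 mm above the bench. At jaw = 0 it is at jig (0, -114, 47) mm.
- roller (a point): Top of the brass follower roller (16 mm diameter) that the spring presses on the cam's rim; at jaw = 0 it is at jig (0, 47, 47) mm and moves with the jaw.
- rubber_mallet: Bystander: rubber mallet lying on the bench, about 230 x 95 x 58 mm, black head, wooden handle. Origin: mid length, on the bench.
- g_clamp: Bystander: red steel clamp frame lying on the bench, about 100 x 150 x 24 mm. Origin: middle, on the bench.
- tape_measure: Bystander: blue tape measure, 75 x 38 x 66 mm, standing on the bench. Origin: centre of its underside.
- parts_box: Bystander: closed grey and white parts box, 122 x 192 x 43 mm. Origin: centre of its underside.
There are look-alikes about, which are no part of the job. There is more than one size of the mallet_head; the job needs the largest.

How it is judged:
By the outcome, as a careful person would: the job done as asked, in the order asked, and still so for the second after the job is handed in, with the robot touching nothing.
It also fails if it takes over 61 s, if anything falls off the work surface, if the arm or the gripper's body presses on something with over 40 N, if the wrist force passes 120 N, or if a joint passes its speed limit or range.

## Working session

There is one attempt and no reset: what is moved stays moved. The work goes in short steps, Python scripts to look and compute and a tool call to move; the robot and the scene stay as the last step left them, time stands still between calls to the robot, and variables do not carry over. Pictures are saved under pics/ and viewed, and the job is handed in when it is done.

Besides the shell and the picture viewer there is one more tool, called after "Request:" in YAML: its name, and indented under it one key for each argument. step_arm: Moves the arm, as the interface text tells. Its arguments: {"type":"object","properties":{"moves":{"type":"array","items":{"type":"array","items":{"type":"number"}}},"hand":{"type":"number"},"grip_force":{"type":"number"}},"required":["moves"]}

```bash
ls; mkdir -p pics
cat > h.py <<'E'
import numpy as np, cv2, pickle
from station import ctrl
def cam(n,save=None):
    c=ctrl.read_camera(n); 
    if save:
        cv2.imwrite(f'pics/{save}.png',c['color'][:,:,::-1]); pickle.dump(c,open(f'pics/{save}.pkl','wb'))
    return c
def load(s): return pickle.load(open(f'pics/{s}.pkl','rb'))
def K(c):
    f=c['color'].shape[0]/2/np.tan(np.radians(c['fovy'])/2)
    return np.array([[f,0,c['cx']],[0,f,c['cy']],[0,0,1]]),np.array([c['k1'],0,0,0,0.])
def proj(c,X):
    k,d=K(c); R=np.array(c['R']);t=np.array(c['t'])
    return cv2.projectPoints(np.array(X,float).reshape(-1,3),cv2.Rodrigues(R)[0],t.astype(float),k,d)[0][:,0]
def onz(c,uv,z):
    k,d=K(c);R=np.array(c['R']);t=np.array(c['t'])
    p=cv2.undistortPoints(np.array(uv,float).reshape(-1,1,2),k,d)[:,0]
    r=np.c_[p,np.ones(len(p))]@R; o=-R.T@t
    return o+r*((z-o[2])/r[:,2])[:,None]
E
python3 - <<'E'
from h import *
for n in('scene','top'):
    c=cam(n,n+'0'); print(n,c['fovy'],c['cx'],c['cy'],c['k1'],-np.array(c['R']).T@c['t'])
s=ctrl.observe();print(s)
E
```

```text
pics
scene 51.33305208742663 307.9796543116822 204.61055209314407 0.037413275922537445 [ 1.61278572 -0.22545721  0.87035957]
top 49.018641823218736 316.09881215270303 190.31788677668902 -0.012173151744653261 [0.5282097  0.04537462 1.36676926]
{'time_s': 0.1, 'joint_pos': array([ 1.30007429,  0.46937464, -0.04859192,  1.53357496,  0.02412021,
        1.14103656, -0.08228355]), 'qd': array([ 0.00073437,  0.00021112,  0.00042844, -0.00441426,  0.00111254,
       -0.00054063, -0.00066823]), 'effort': array([ 1.08323296e-03, -5.09171534e+01, -8.08115210e-02, -2.36830616e+01,
       -6.14940771e-02,  3.44696094e-02,  2.54516254e-05]), 'tcp_pos': array([ 0.16152165, -0.65484172,  0.23259483]), 'ee_rot': array([ 9.92695670e-01,  1.20641992e-01, -1.50743061e-04, -8.90925697e-04]), 'contact_force': array([-0.07234995,  0.31057279,  0.19004907]), 'torque': array([ 0.01616812, -0.00149055, -0.00015649]), 'grip_width': 0.08731630380458945}
```

```bash
ls pics
```

```text
scene0.pkl
scene0.png
top0.pkl
top0.png
```

View pics/scene0.png

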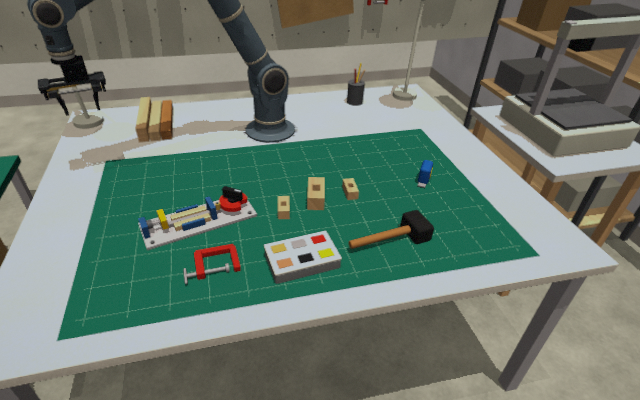

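View pics/top0.png

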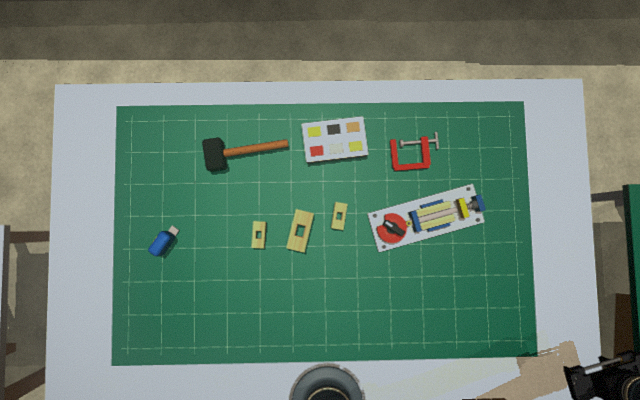

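The top view shows three beech heads, at (259,235), (300,230) and (340,216). The one at (300,230) looks largest. The jig is at (428,218), with the cam at (391,228). I'll check with close crops.

Run:
```python
from h import *
c=load('top0')['color'][:,:,::-1]
a=cv2.resize(c[190:265,240:360],None,fx=6,fy=6,interpolation=cv2.INTER_CUBIC);cv2.imwrite('pics/cA.png',a)
a=cv2.resize(c[175:260,360:495],None,fx=5.9,fy=5.9,interpolation=cv2.INTER_CUBIC);cv2.imwrite('pics/cB.png',a)
```

```text
(no output)
```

View pics/cA.png

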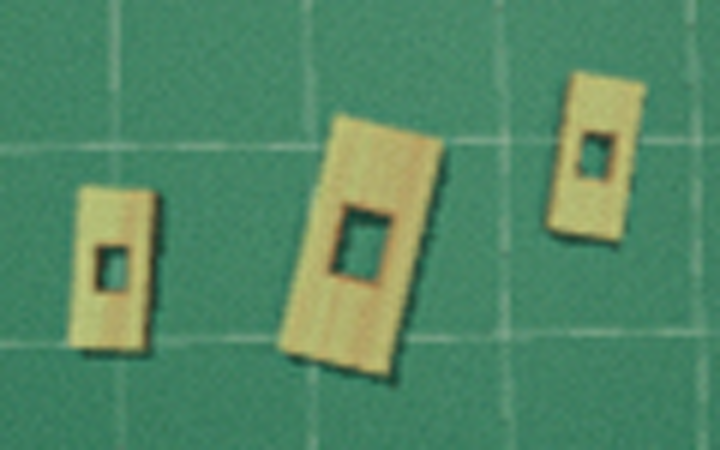

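View pics/cB.png

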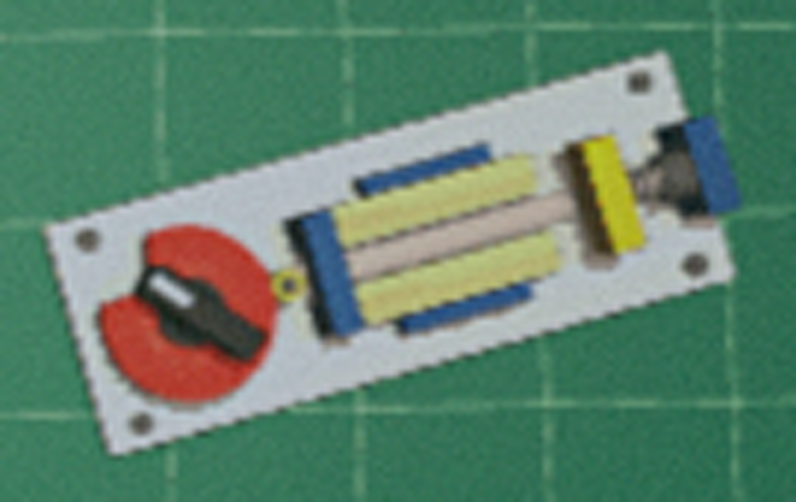

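The crops confirm that the middle block is the largest. The jig shows the notch and white mark at the upper left of the cam, with the jaw open. Next I compute the poses.

Run:
```python
from h import *
c=load('top0')
A=np.array([(337,114),(445,140),(390,377),(278,348)])/6.+[240-.4,190-.4]
P=onz(c,A,.05);print(P.round(4));print('center',P.mean(0),[np.linalg.norm(P[i]-P[i-1]).round(4) for i in range(4)])
d=P[1]+P[0]-P[2]-P[3];print('yaw long axis',np.degrees(np.arctan2(d[1],d[0])))
for q in (np.array([(80,187),(155,190),(150,352),(70,348)]),np.array([(574,72),(646,85),(622,242),(547,230)])):
    Q=onz(c,q/6.+[240-.4,190-.4],.04);print('other',Q.mean(0).round(3),[np.linalg.norm(Q[i]-Q[i-1]).round(3) for i in range(4)])
B=np.array([(43,226),(665,50),(737,278),(110,455)])/5.9+[360-.4,175-.4]
J=onz(c,B,.012);print(J.round(4),J.mean(0),[np.linalg.norm(J[i]-J[i-1]).round(4) for i in range(4)])
# jig +y from abutment toward cam
y=J[0]+J[3]-J[1]-J[2];y/=np.linalg.norm(y);x=np.array([y[1],-y[0],0]);o=J.mean(0)
print('jig yaw (x axis)',np.degrees(np.arctan2(x[1],x[0])),'y',y)
def inj(px,z):
    p=onz(c,np.array(px)/5.9+[360-.4,175-.4],z)[0]-o;return (p@x).round(4),(p@y).round(4)
print('stop top corners',inj((302,214),.06),inj((340,335),.06),inj((358,325),.06),inj((327,208),.06))
print('jaw top',inj((580,145),.064),inj((612,137),.064),inj((645,247),.064),inj((615,253),.064))
print('abut',inj((684,125),.057),inj((740,207),.057),inj((714,115),.057))
print('roller',inj((289,286),.047),'cam knob',inj((200,313),.086),'white',inj((170,288),.086),'bar ends',inj((147,277),.086),inj((256,352),.086))
```

```text
[[0.5839 0.0853 0.05  ]
 [0.57   0.0315 0.05  ]
 [0.453  0.0607 0.05  ]
 [0.4682 0.116  0.05  ]]
center [0.51879015 0.07336659 0.05      ] [np.float64(0.1197), np.float64(0.0555), np.float64(0.1206), np.float64(0.0574)]
yaw long axis -14.44529616570399
other [0.508 0.198 0.04 ] [np.float64(0.08), np.float64(0.038), np.float64(0.081), np.float64(0.04)]
other [ 0.561 -0.045  0.04 ] [np.float64(0.081), np.float64(0.037), np.float64(0.08), np.float64(0.038)]
[[ 0.5687 -0.1332  0.012 ]
 [ 0.6564 -0.4659  0.012 ]
 [ 0.5353 -0.4986  0.012 ]
 [ 0.449  -0.165   0.012 ]] [ 0.55233535 -0.31567921  0.012     ] [np.float64(0.1238), np.float64(0.3441), np.float64(0.1254), np.float64(0.3446)]
jig yaw (x axis) 14.636293118163717 y [-0.25268229  0.96754931  0.        ]
stop top corners (np.float64(0.0327), np.float64(0.0505)) (np.float64(-0.0311), np.float64(0.0494)) (np.float64(-0.0287), np.float64(0.0392)) (np.float64(0.0321), np.float64(0.0374))
jaw top (np.float64(0.0282), np.float64(-0.0951)) (np.float64(0.0277), np.float64(-0.1121)) (np.float64(-0.0301), np.float64(-0.1118)) (np.float64(-0.0289), np.float64(-0.0962))
abut (np.float64(0.0235), np.float64(-0.1521)) (np.float64(-0.0243), np.float64(-0.1674)) (np.float64(0.0242), np.float64(-0.1686))
roller (np.float64(-0.0011), np.float64(0.0644)) cam knob (np.float64(0.0), np.float64(0.1194)) white (np.float64(0.0159), np.float64(0.1303)) bar ends (np.float64(0.0242), np.float64(0.1398)) (np.float64(-0.0259), np.float64(0.0981))
```

```bash
cat >> h.py <<'E'
JY=np.array([-0.2527,0.9675,0]);JX=np.array([.9675,.2527,0]);JO=np.array([.5477,-.2978,0])
def jig(p): p=np.array(p,float).reshape(-1,3); return JO+p[:,:1]*JX+p[:,1:2]*JY+np.c_[0*p[:,:2],p[:,2]]
def box(cx,cy,z0,z1,wx,wy,yaw=0):
    s=np.array([(a*wx/2,b*wy/2) for a,b in((-1,-1),(1,-1),(1,1),(-1,1))])
    r=np.array([[np.cos(yaw),-np.sin(yaw)],[np.sin(yaw),np.cos(yaw)]]);s=s@r.T+[cx,cy]
    return np.r_[np.c_[s,[z1]*4],np.c_[s,[z0]*4]]
def drawbox(im,c,P,S,off,col):
    q=((proj(c,P)-off+.5)*S).astype(int)
    for i in range(4):
        cv2.line(im,q[i],q[(i+1)%4],col,1); cv2.line(im,q[i],q[i+4],col,1)
def overlay(s,out,roi,S=6,head=None):
    c=load(s);x0,y0,x1,y1=roi
    im=cv2.resize(c['color'][y0:y1,x0:x1,::-1],None,fx=S,fy=S,interpolation=cv2.INTER_CUBIC)
    o=np.array([x0,y0])
    for b,col in((box(0,26,45,60,64,16),(255,0,255)),(box(0,-123,30,64,60,18),(255,255,0)),(box(0,-178,12,57,50,18),(255,0,255)),(box(0,-18.5,0,12,125,345),(0,255,0))):
        drawbox(im,c,jig(b/1000),S,o,col)
    q=((proj(c,jig([[0,.1,.086],[0,.047,.047]]))-o+.5)*S).astype(int)
    for p in q: cv2.circle(im,p,3,(0,255,255),-1)
    if head is not None: drawbox(im,c,box(head[0],head[1],head[3],head[3]+.05,.055,.12,head[2]),S,o,(255,0,0))
    cv2.imwrite(f'pics/{out}.png',im)
E
python3 - <<'E'
from h import *
H=(.5188,.0734,np.radians(-14.4-90),0)
overlay('scene0','o1',(130,165,350,265),3.6,H)
overlay('top0','o2',(280,175,495,265),3.7,H)
E
```

```text
(no output)
```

View pics/o1.png

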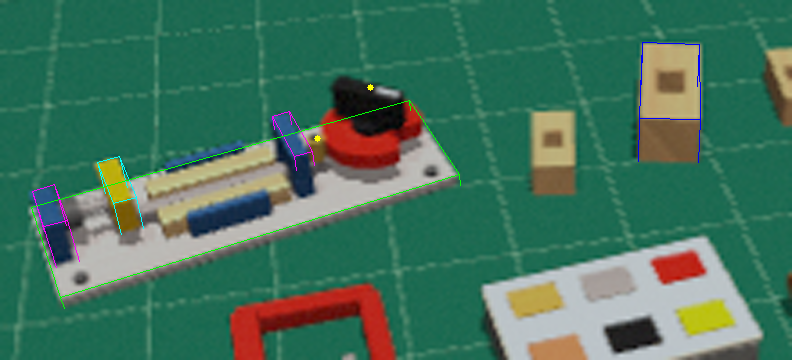

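View pics/o2.png

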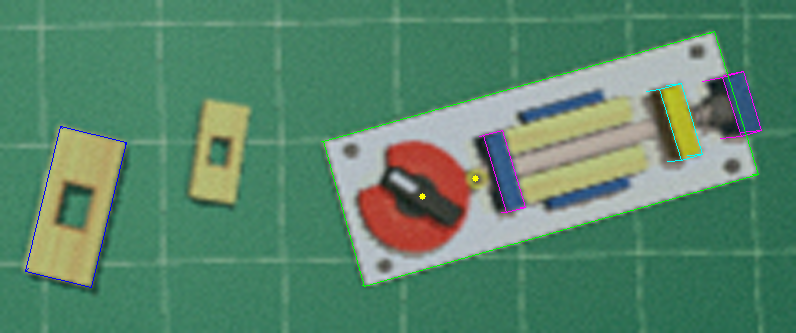

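The overlay fits in both views to about 1 px: head at (0.519, 0.073), jig yaw 14.6°, cam about 2.27 rad. Now I plan the approach.

```bash
cat >> h.py <<'E'
from scipy.spatial.transform import Rotation as Ro
def goal(pos,xyaw): # tool down, tool x at yaw deg
    r=Ro.from_euler('z',xyaw,degrees=True)*Ro.from_quat([1,0,0,0]); return np.array(pos),r
def delta(pos,xyaw,p=None,q=None):
    s=ctrl.observe(); p=s['tcp_pos'] if p is None else np.array(p); r=Ro.from_quat(s['ee_rot']) if q is None else q
    g,gr=goal(pos,xyaw)
    print('cm',(r.inv().apply(g-p)*100).round(2),'rv',(r.inv()*gr).as_rotvec().round(3))
E
python3 - <<'E'
from h import *
p0=[.162,-.655,.234];q0=goal([0,0,0],13.85)[1]
delta([.42,-.45,.234],13.85+53,p0,q0)
delta([.52,-.16,.2],13.85+106,[.42,-.45,.234],goal([0,0,0],13.85+53)[1])
E
```

```text
cm [ 29.96 -13.73   0.  ] rv [ 0.     0.    -0.925]
cm [30.6  -2.21  3.4 ] rv [ 0.     0.    -0.925]
```

Request:
step_arm:
  moves:
    - [5,-2,0,0,0,-0.18]
    - [11,-5,0,0,0,-0.36]
    - [17,-8,0,0,0,-0.54]
    - [23,-11,0,0,0,-0.72]
    - [29,-13,0,0,0,-0.9]
  hand: 8.0

```text
time_s: 0.72
tcp_pos: [0.401, -0.466, 0.2334]
ee_rot: [0.84, 0.543, -0.0, -0.0]
contact_force: [0.8, -0.9, -0.4]
grip_width: 0.0801
```

Request:
step_arm:
  moves:
    - [6,-0.5,0.5,0,0,-0.18]
    - [12,-1,1,0,0,-0.36]
    - [18,-1.5,2,0,0,-0.54]
    - [24,-2,3,0,0,-0.72]
    - [30,-2,3.4,0,0,-0.9]

```text
time_s: 1.35
tcp_pos: [0.5063, -0.1848, 0.1988]
ee_rot: [0.52, 0.854, -0.0, -0.001]
contact_force: [0.6, -0.5, -0.0]
grip_width: 0.0803
```

Run:
```python
from h import *
s=ctrl.observe();print(s['time_s'],s['tcp_pos'],s['joint_pos'].round(2),Ro.from_quat(s['ee_rot']).as_matrix()[:2,0])
delta([.5188,.0734,.13],165.6)
```

```text
1.35 [ 0.5063222  -0.18480985  0.19882573] [ 0.77  0.35 -0.62  1.87  0.24  1.    0.53] [-0.4587608   0.88855966]
cm [22.37 12.96  6.88] rv [-0.001 -0.001 -0.843]
```

Request:
step_arm:
  moves:
    - [5,3,1,0,0,-0.17]
    - [10,6,2,0,0,-0.34]
    - [15,9,4,0,0,-0.51]
    - [20,12,6,0,0,-0.68]
    - [22,12.7,6.8,0,0,-0.83]

```text
time_s: 1.98
tcp_pos: [0.5191, 0.0713, 0.1307]
ee_rot: [0.129, 0.992, 0.001, -0.001]
contact_force: [-0.3, -0.7, -0.5]
grip_width: 0.08
```

Request:
step_arm:
  moves:
    - [0,0,0,0,0,0]

```text
time_s: 2.1
tcp_pos: [0.5191, 0.0688, 0.1308]
ee_rot: [0.133, 0.991, 0.0, -0.001]
contact_force: [-0.3, -0.9, 0.3]
grip_width: 0.0802
```

Run:
```python
from h import *
cam('scene','s1')
s=ctrl.observe();print(s['time_s'],s['tcp_pos'],s['joint_pos'].round(2),Ro.from_quat(s['ee_rot']).as_matrix()[:2,0])
delta([.5188,.0734,.024],165.6)
im=load('s1')['color'][100:240,220:400,::-1];cv2.imwrite('pics/c1.png',cv2.resize(im,None,fx=4,fy=4))
```

```text
2.15 [0.51981986 0.06688287 0.13116928] [ 0.43  0.47 -0.82  1.96  0.44  0.9   0.68] [-0.96339861  0.26807137]
cm [ 0.26  0.61 10.72] rv [-0.001 -0.001 -0.02 ]
```

View pics/c1.png

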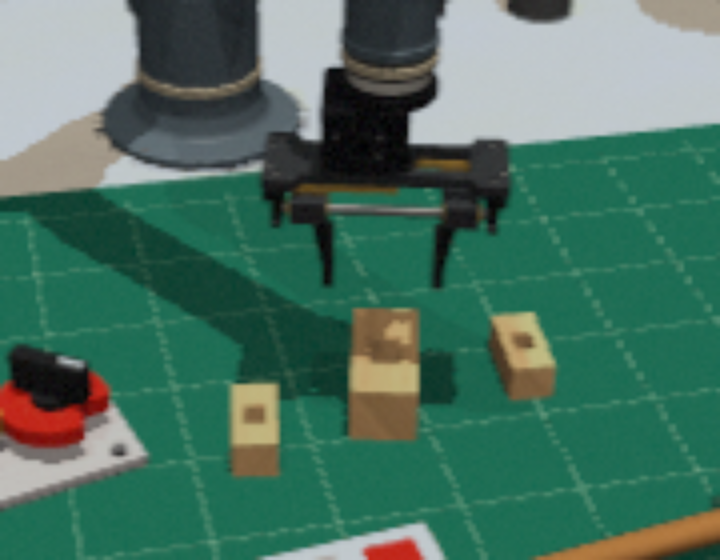

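The gripper stands straddled above the large head, with the fingers either side of it. I centre it and go down.

Request:
step_arm:
  moves:
    - [0.3,0.6,1.5,0,0,-0.02]
    - [0.3,0.6,3.5,0,0,-0.02]
    - [0.3,0.6,5.5,0,0,-0.02]
    - [0.3,0.6,5.5,0,0,-0.02]

```text
time_s: 2.65
tcp_pos: [0.5173, 0.0728, 0.0743]
ee_rot: [0.125, 0.992, -0.001, -0.002]
contact_force: [0.2, 0.3, 0.2]
grip_width: 0.0796
```

Run:
```python
from h import *
s=ctrl.observe();print(s['qd'].round(3))
delta([.5188,.0734,.024],165.6)
```

```text
[ 0.006 -0.028 -0.029 -0.031 -0.013  0.011  0.01 ]
cm [-0.15  0.1   5.03] rv [-0.002 -0.004  0.001]
```

Request:
step_arm:
  moves:
    - [-0.1,0.1,2,0,0,0]
    - [-0.1,0.1,4,0,0,0]
    - [-0.1,0.1,5,0,0,0]
    - [-0.1,0.1,5,0,0,0]

```text
time_s: 3.15
tcp_pos: [0.5194, 0.0744, 0.0256]
ee_rot: [0.124, 0.992, -0.0, -0.001]
contact_force: [0.0, -0.0, 0.6]
grip_width: 0.0798
```

Request:
step_arm:
  moves:
    - [0,0,0,0,0,0]
    - [0,0,0,0,0,0]
    - [0,0,0,0,0,0]
    - [0,0,0,0,0,0]
    - [0,0,0,0,0,0]
  hand: 4.5
  grip_force: 20

```text
time_s: 3.78
tcp_pos: [0.5202, 0.0739, 0.0269]
ee_rot: [0.125, 0.992, -0.0, 0.0]
contact_force: [-0.7, -2.3, 4.5]
grip_width: 0.0548
```

Run:
```python
from h import *
delta([.5188,.0734,.024],165.6)
```

```text
cm [ 0.12 -0.09  0.29] rv [-0.001  0.001  0.001]
```

Request:
step_arm:
  moves:
    - [0,0,-2,0,0,0]
    - [0,0,-5,0,0,0]
    - [0,0,-9,0,0,0]
    - [0,0,-13.5,0,0,0]
    - [0,0,-13.5,0,0,0]

```text
time_s: 4.4
tcp_pos: [0.5221, 0.0758, 0.1655]
ee_rot: [0.124, 0.992, 0.001, 0.004]
contact_force: [0.5, 0.6, -2.8]
grip_width: 0.0547
```

Run:
```python
from h import *
s=ctrl.observe();print(s['tcp_pos'],s['grip_width'],jig([0,-.048,.2]))
delta([*jig([0,-.048,0])[0,:2],.16],104.6)
```

```text
[0.52211647 0.07581892 0.16550327] 0.05466653368725026 [[ 0.5598296 -0.34424    0.2      ]]
cm [-14.02 -39.78   0.52] rv [0.007 0.005 1.067]
```

Request:
step_arm:
  moves:
    - [-1,-3,0,0,0,0.06]
    - [-2.5,-7,0,0,0,0.18]
    - [-4.2,-12,0,0,0,0.32]
    - [-6,-17,0,0,0,0.46]
    - [-8,-22,0,0,0,0.6]

```text
time_s: 5.03
tcp_pos: [0.542, -0.1598, 0.1606]
ee_rot: [0.414, 0.91, -0.0, -0.001]
contact_force: [1.4, 0.4, -2.2]
grip_width: 0.0546
```

Run:
```python
from h import *
s=ctrl.observe();print(s['tcp_pos'],s['joint_pos'].round(2))
delta([*jig([0,-.048,0])[0,:2],.16],104.6)
```

```text
[ 0.54204737 -0.1597901   0.16055661] [ 0.72  0.45 -0.66  1.85  0.33  0.96  0.63]
cm [-15.07 -10.78   0.04] rv [-0.001 -0.002  0.462]
```

Request:
step_arm:
  moves:
    - [-4,-3,0,0,0,0.13]
    - [-8,-6,0,0,0,0.27]
    - [-12,-8.6,0,0,0,0.39]
    - [-14.5,-10.5,0,0,0,0.45]
    - [-15,-10.8,0,0,0,0.46]

```text
time_s: 5.65
tcp_pos: [0.5594, -0.345, 0.1597]
ee_rot: [0.611, 0.792, -0.001, -0.001]
contact_force: [-0.3, 0.4, -3.4]
grip_width: 0.055
```

Request:
step_arm:
  moves:
    - [0,0,1,0,0,0]
    - [0,0,1.5,0,0,0]
    - [0,0,1.5,0,0,0]

```text
time_s: 6.02
tcp_pos: [0.5608, -0.3407, 0.1457]
ee_rot: [0.608, 0.794, 0.0, -0.001]
contact_force: [-0.6, 0.3, -2.3]
grip_width: 0.0549
```

Run:
```python
from h import *
cam('scene','s2');cam('top','t2')
s=ctrl.observe();print(s['tcp_pos'],s['joint_pos'].round(2),s['qd'].round(3))
delta([*jig([0,-.048,0])[0,:2],.16],104.6)
p=s['tcp_pos'];H=(p[0],p[1],np.radians(14.6),p[2]-.024)
overlay('s2','o3',(130,120,330,260),4,H)
overlay('t2','o4',(360,150,500,260),5,H)
```

```text
[ 0.56127546 -0.34159053  0.1466262 ] [ 0.82  0.57 -0.49  1.64  0.3   1.    0.5 ] [ 0.005 -0.004  0.004 -0.009  0.001 -0.     0.001]
cm [-0.22 -0.21 -1.34] rv [ 0.    -0.     0.008]
```

View pics/o3.png

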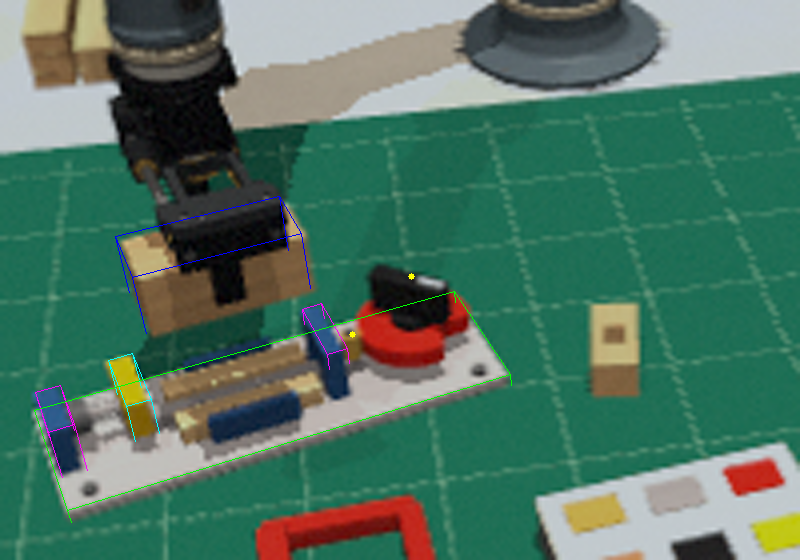

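View pics/o4.png

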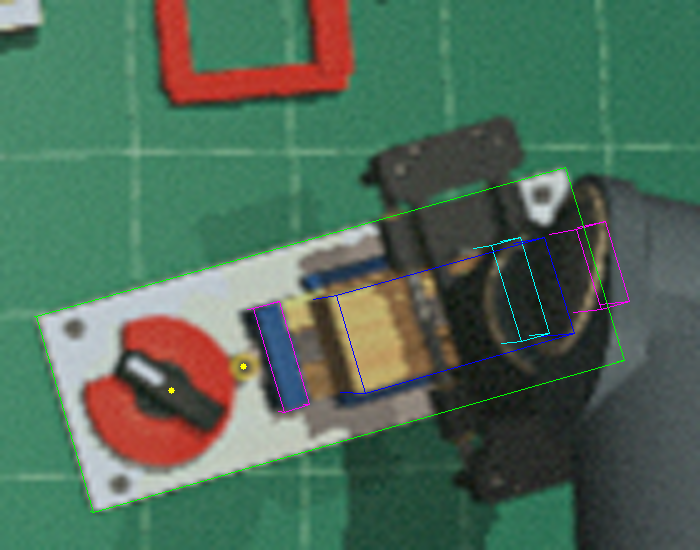

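The held head matches the TCP-based model to about 1 mm in both views, square to the jig. I go down towards the nest.

Request:
step_arm:
  moves:
    - [-0.2,-0.2,1,0,0,0.008]
    - [-0.2,-0.2,3,0,0,0.008]
    - [-0.2,-0.2,5,0,0,0.008]
    - [-0.2,-0.2,6,0,0,0.008]
    - [-0.2,-0.2,6,0,0,0.008]

```text
time_s: 6.75
tcp_pos: [0.559, -0.3445, 0.0851]
ee_rot: [0.612, 0.791, -0.0, -0.001]
contact_force: [-0.0, 0.4, -2.4]
grip_width: 0.0548
```

Run:
```python
from h import *
delta([*jig([0,-.048,0])[0,:2],.0565],104.6)
```

```text
cm [0.   0.09 2.86] rv [-0.002 -0.002 -0.002]
```

Request:
step_arm:
  moves:
    - [0,0.1,0.8,0,0,0]
    - [0,0.1,1.6,0,0,0]
    - [0,0.1,2.2,0,0,0]
    - [0,0.1,2.5,0,0,0]
    - [0,0.1,2.7,0,0,0]

```text
time_s: 7.38
tcp_pos: [0.5606, -0.3447, 0.0595]
ee_rot: [0.612, 0.791, -0.0, 0.0]
contact_force: [-0.0, 0.1, -2.9]
grip_width: 0.0549
```

Run:
```python
from h import *
cam('scene','s3')
overlay('s3','o5',(130,140,270,260),5)
delta([*jig([0,-.048,0])[0,:2],.0565],104.6); print(ctrl.observe()['contact_force'])
```

```text
cm [ 0.06 -0.06  0.28] rv [-0.    -0.    -0.002]
[ 0.30172627  0.15100623 -2.40262207]
```

View pics/o5.png

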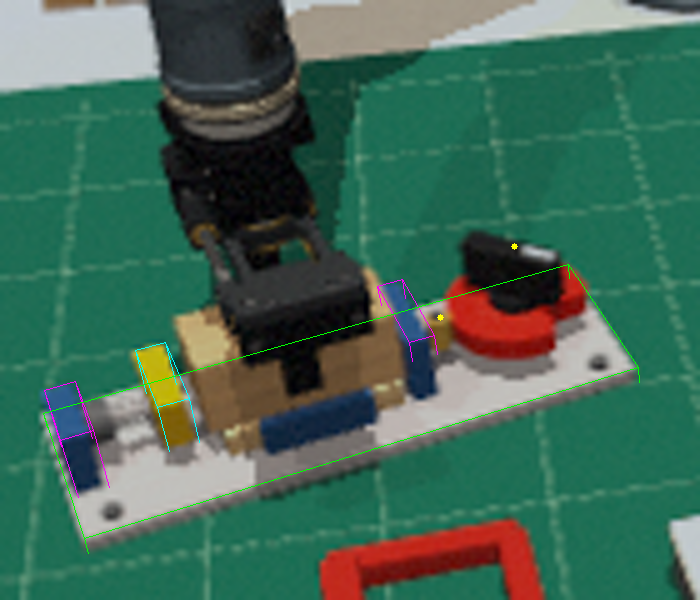

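The head is between the jaw and the stop, just above the floor. I lower it until it touches.

Request:
step_arm:
  moves:
    - [0,-0.05,0.2,0,0,0]
    - [0,-0.05,0.35,0,0,0]
    - [0,-0.05,0.35,0,0,0]

```text
time_s: 7.8
tcp_pos: [0.5602, -0.345, 0.057]
ee_rot: [0.612, 0.791, -0.0, 0.0]
contact_force: [-1.4, 1.5, 3.9]
grip_width: 0.0549
```

Request:
step_arm:
  moves:
    - [0,0,0,0,0,0]

```text
time_s: 7.92
tcp_pos: [0.5602, -0.3449, 0.057]
ee_rot: [0.612, 0.791, -0.0, 0.0]
contact_force: [-2.3, 0.4, 5.8]
grip_width: 0.0548
```

Request:
step_arm:
  moves:
    - [0,0,0,0,0,0]
    - [0,0,0,0,0,0]
    - [0,0,0,0,0,0]
  hand: 7.5

```text
time_s: 8.3
tcp_pos: [0.5602, -0.3449, 0.0559]
ee_rot: [0.612, 0.791, 0.0, 0.0]
contact_force: [-0.9, -0.2, -0.6]
grip_width: 0.0735
```

Request:
step_arm:
  moves:
    - [0,0,-2,0,0,0]
    - [0,0,-5,0,0,0]
    - [0,0,-9,0,0,0]
    - [0,0,-11,0,0,0]

```text
time_s: 8.8
tcp_pos: [0.5615, -0.3452, 0.1698]
ee_rot: [0.612, 0.791, 0.0, 0.002]
contact_force: [0.3, 0.4, 0.6]
grip_width: 0.0748
```

Run:
```python
from h import *
s=ctrl.observe();print(s['tcp_pos'],s['joint_pos'].round(2),jig([0,.1,.064]))
delta([*jig([0,.1,0])[0,:2],.15],-35.6+90)
```

```text
[ 0.56152826 -0.34516139  0.16977328] [ 0.83  0.55 -0.5   1.62  0.29  1.04  0.5 ] [[ 0.52243 -0.20105  0.064  ]]
cm [14.94 -0.18  1.93] rv [0.005 0.002 0.874]
```

Request:
step_arm:
  moves:
    - [3,0,0,0,0,0.16]
    - [6,0,0.5,0,0,0.32]
    - [9,0,1,0,0,0.5]
    - [12,-0.1,1.5,0,0,0.68]
    - [14.9,-0.2,1.9,0,0,0.86]
  hand: 4.5

```text
time_s: 9.43
tcp_pos: [0.5204, -0.1999, 0.1471]
ee_rot: [0.887, 0.461, 0.0, -0.0]
contact_force: [-0.0, -0.3, 0.9]
grip_width: 0.0456
```

Request:
step_arm:
  moves:
    - [0,0,0,0,0,0]
    - [0,0,0,0,0,0]

```text
time_s: 9.68
tcp_pos: [0.5212, -0.202, 0.1475]
ee_rot: [0.886, 0.464, 0.0, 0.001]
contact_force: [0.4, -0.9, -0.3]
grip_width: 0.045
```

Run:
```python
from h import *
cam('scene','s4');cam('top','t4')
s=ctrl.observe();print(s['tcp_pos'],s['joint_pos'].round(2))
delta([*jig([0,.1,0])[0,:2],.064],-35.6+90)
h=jig([0,-.048,0])[0]
overlay('s4','o6',(130,120,270,260),4.2,(h[0],h[1],np.radians(14.6),.03))
overlay('t4','o7',(360,150,500,260),5,(h[0],h[1],np.radians(14.6),.03))
```

```text
[ 0.52116278 -0.20256174  0.14725241] [ 0.56  0.4  -0.34  1.89  0.17  0.88 -0.47]
cm [0.2  0.01 8.33] rv [0.001 0.    0.014]
```

View pics/o6.png

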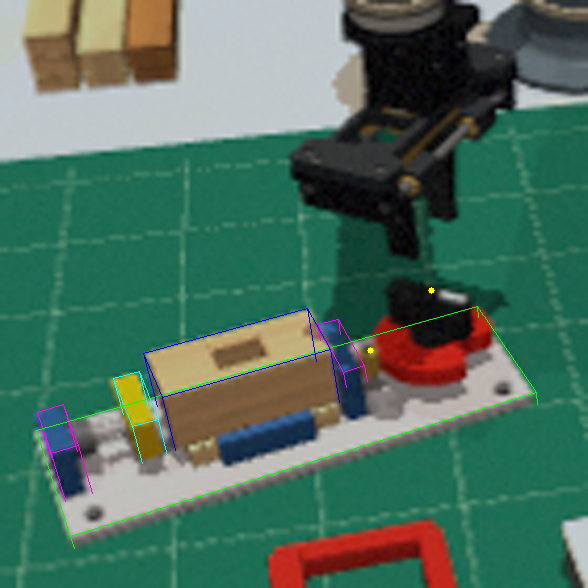

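View pics/o7.png

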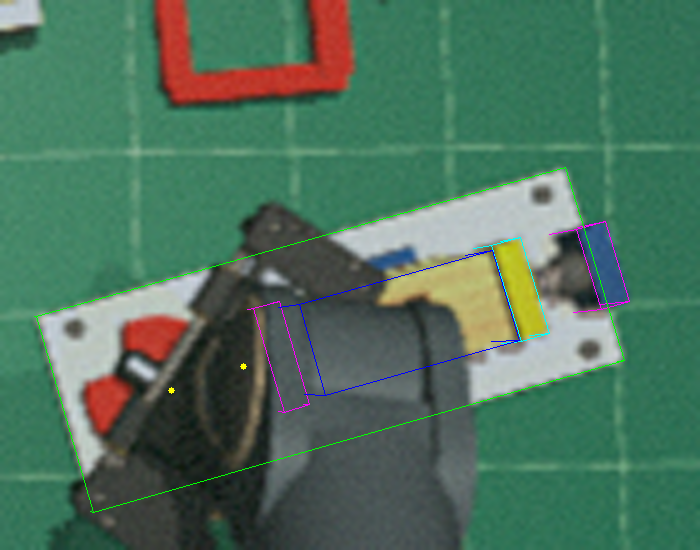

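The head lies flat in the nest as modelled. The fingers are over the knob and square to the bar. I go down and grip.

Request:
step_arm:
  moves:
    - [0.1,0,1.5,0,0,0.014]
    - [0.2,0,4,0,0,0.014]
    - [0.2,0,6.5,0,0,0.014]
    - [0.2,0,8,0,0,0.014]
    - [0.2,0,8.1,0,0,0.014]

```text
time_s: 10.4
tcp_pos: [0.5212, -0.1994, 0.0646]
ee_rot: [0.889, 0.457, -0.001, -0.001]
contact_force: [0.3, -0.1, 1.0]
grip_width: 0.0449
```

Run:
```python
from h import *
delta([*jig([0,.1,0])[0,:2],.065],-35.6+90);print(ctrl.observe()['contact_force'])
```

```text
cm [-0.06  0.2  -0.04] rv [-0.003  0.001  0.   ]
[ 0.27978056 -0.12740728  1.01646098]
```

Request:
step_arm:
  moves:
    - [0,0.1,0,0,0,0]
    - [0,0.15,0,0,0,0]
    - [0,0.15,0,0,0,0]
    - [0,0.15,0,0,0,0]
    - [0,0.15,0,0,0,0]
  hand: 1.0
  grip_force: 35

```text
time_s: 11.02
tcp_pos: [0.5238, -0.2006, 0.0666]
ee_rot: [0.889, 0.458, 0.0, 0.001]
contact_force: [0.0, 0.1, 2.2]
grip_width: 0.018
```

Run:
```python
from h import *
delta([*jig([0,.1,0])[0,:2],.065],-35.6+90);s=ctrl.observe();print(s['contact_force'],s['torque'],s['joint_pos'].round(2))
```

```text
cm [-0.12 -0.09  0.16] rv [ 0.002 -0.     0.001]
[0.04605745 0.05819017 2.20722171] [-0.2000582  -0.15165852  0.31278712] [ 0.53  0.51 -0.31  1.94  0.23  0.72 -0.53]
```

Request:
step_arm:
  moves:
    - [0,0,0,0,0,0.1]
    - [0,0,0,0,0,0.25]
    - [0,0,0,0,0,0.4]
    - [0,0,0,0,0,0.55]
    - [0,0,0,0,0,0.7]

```text
time_s: 11.65
tcp_pos: [0.5253, -0.2028, 0.0667]
ee_rot: [0.993, 0.122, 0.002, 0.002]
contact_force: [3.9, -7.2, -4.0]
grip_width: 0.0177
```

Run:
```python
from h import *
cam('scene','s5')
delta([*jig([0,.1,0])[0,:2],.065],-35.6+90);s=ctrl.observe();print(s['contact_force'],s['torque'],s['joint_pos'].round(2))
overlay('s5','o8',(130,120,270,260),4.2)
```

```text
cm [-0.24 -0.24  0.16] rv [ 0.006 -0.002 -0.709]
[ 4.33958027 -5.10005187 -2.87067816] [-1.26775575 -0.84482609 -0.04025896] [ 0.39  0.49 -0.13  1.95  0.1   0.7  -1.12]
```

View pics/o8.png

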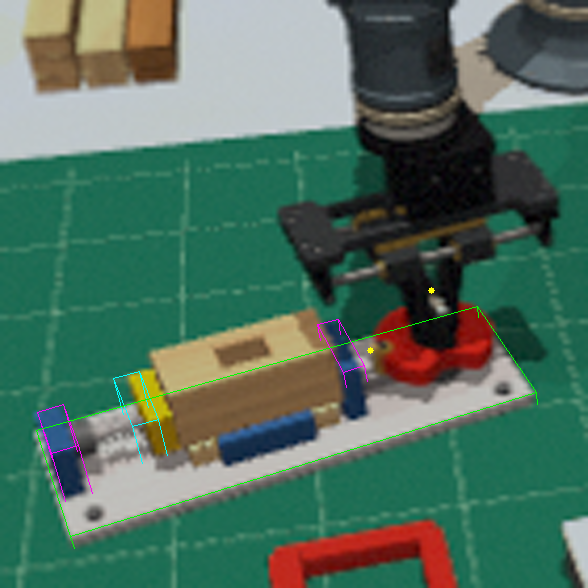

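Run:
```python
from h import *
for n,s in(('s4','z4'),('s5','z5')):
    im=load(n)['color'][185:250,145:265,::-1];cv2.imwrite(f'pics/{s}.png',cv2.resize(im,None,fx=6.5,fy=6.5,interpolation=cv2.INTER_CUBIC))
a=np.vstack([cv2.imread('pics/z4.png'),cv2.imread('pics/z5.png')]);cv2.imwrite('pics/z45.png',cv2.resize(a,None,fx=.7,fy=.7))
```

```text
(no output)
```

View pics/z45.png

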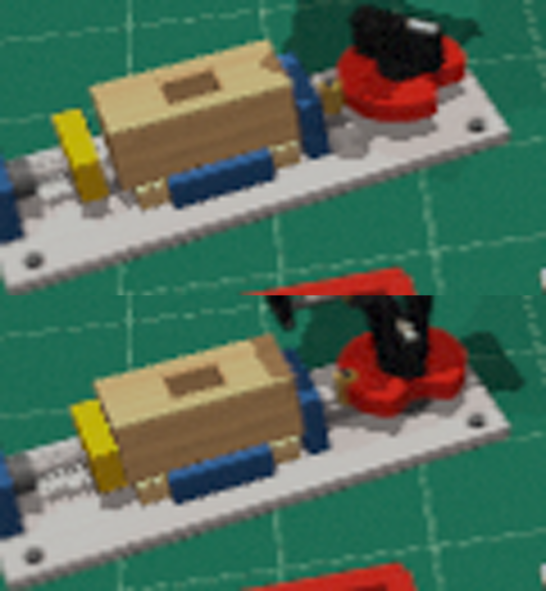

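Run:
```python
from h import *
cam('top','t5');cam('scene','s6')
im=load('t5')['color'][195:260,360:440,::-1];a=cv2.resize(im,None,fx=7,fy=7,interpolation=cv2.INTER_CUBIC)
im=load('s6')['color'][185:225,205:260,::-1];b=cv2.resize(im,None,fx=9,fy=9,interpolation=cv2.INTER_CUBIC)
cv2.imwrite('pics/a6.png',a);cv2.imwrite('pics/b6.png',b)
```

```text
(no output)
```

View pics/a6.png

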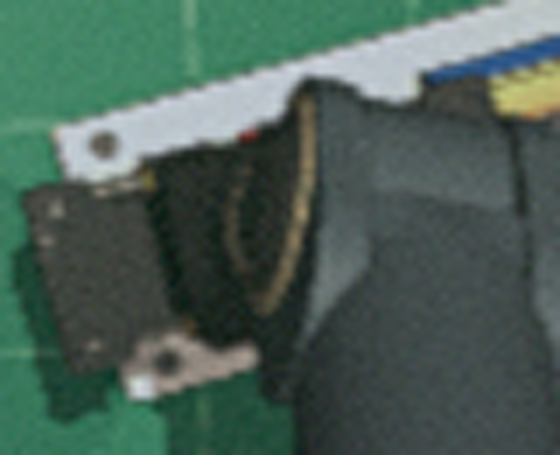

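View pics/b6.png

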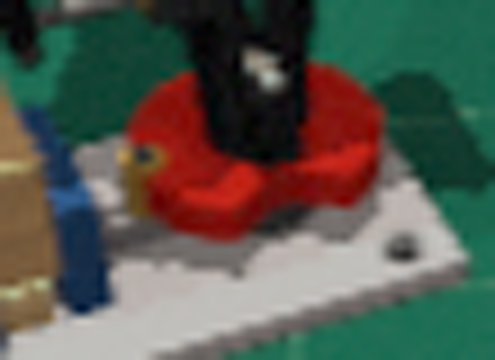

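```bash
cat >> h.py <<'E'
def camov(s,out,roi,S,th,jaws=(0,.008)):
    c=load(s);x0,y0,x1,y1=roi;o=np.array([x0,y0])
    im=cv2.resize(c['color'][y0:y1,x0:x1,::-1],None,fx=S,fy=S,interpolation=cv2.INTER_CUBIC)
    def pl(P,col,cl=True): cv2.polylines(im,[((proj(c,jig(P))-o+.5)*S).astype(int)],cl,col,1)
    a=np.linspace(0.48,2*np.pi-.48,80)
    l=[(.045*np.sin(th+t),-.045*np.cos(th+t)) for t in a]+[(.027*np.sin(th),-.027*np.cos(th))]
    l=np.array(l)+[0,.1]
    pl(np.c_[l,[.045]*len(l)],(255,255,0));pl(np.c_[l,[.03]*len(l)],(255,0,0))
    b=np.array([[.009,-.033],[.009,.033],[-.009,.033],[-.009,-.033]]);r=np.array([[np.cos(th),-np.sin(th)],[np.sin(th),np.cos(th)]])
    b=b@r.T+[0,.1];pl(np.c_[b,[.086]*4],(255,0,255))
    w=np.linspace(0,2*np.pi,30)
    for j,col in zip(jaws,((0,255,0),(255,255,255),(0,255,255))):
        pl(np.c_[.008*np.cos(w),.047+j+.008*np.sin(w),[.047]*30],col)
        f=np.array([[-.03,-.114+j],[.03,-.114+j],[.03,-.132+j],[-.03,-.132+j]]);pl(np.c_[f,[.064]*4],col)
    cv2.imwrite(f'pics/{out}.png',im)
E
python3 - <<'E'
from h import *
camov('scene0','d0',(145,175,265,235),6.5,2.265)
camov('s6','d6',(145,185,265,245),6.5,1.57)
cv2.imwrite('pics/d.png',np.vstack([cv2.imread('pics/d0.png'),cv2.imread('pics/d6.png')])[:,:790])
E
```

```text
(no output)
```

View pics/d.png

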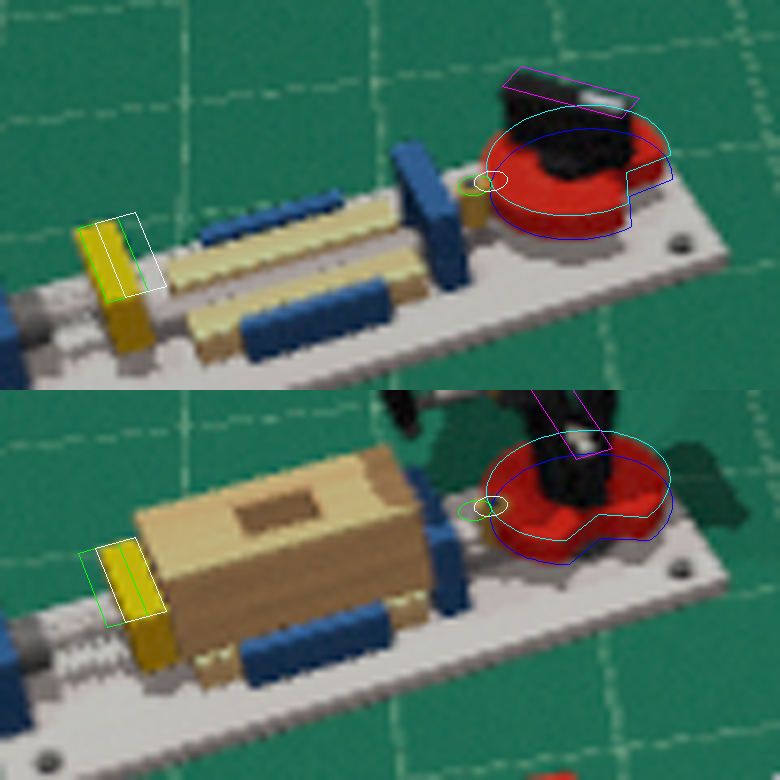

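Run:
```python
from h import *
camov('top0','d7',(365,195,435,255),8,2.265)
camov('s6','d8',(205,180,265,230),12,1.57,())
camov('s4','d9',(205,180,265,230),12,2.265,())
cv2.imwrite('pics/d89.png',cv2.resize(np.hstack([cv2.imread('pics/d9.png'),cv2.imread('pics/d8.png')]),(800,333)))
```

```text
(no output)
```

View pics/d7.png

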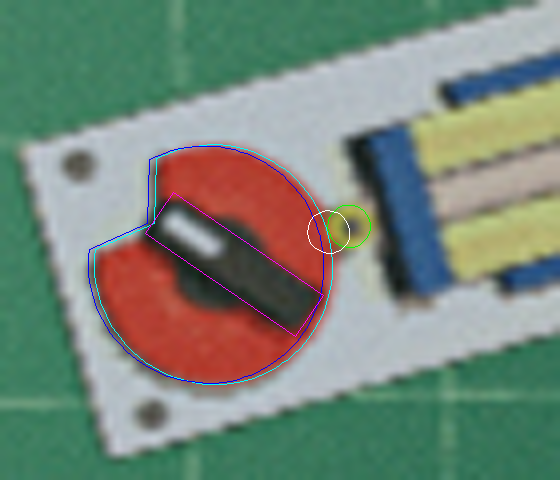

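View pics/d89.png

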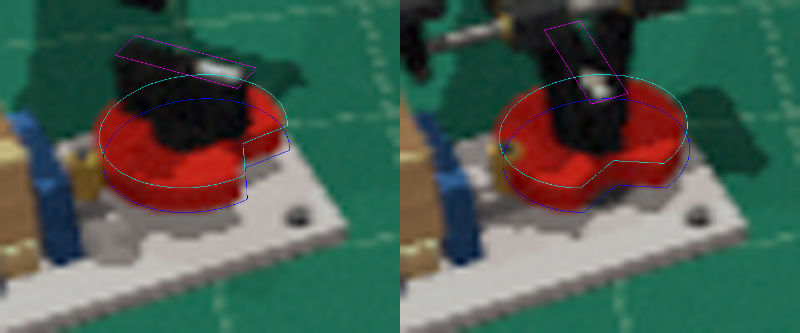

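The cam has turned 0.7 rad, as intended. But the jaw has already moved about 8 mm: the roller now overlaps the plain round of the disc, which I did not expect. I go on with a small step and watch the torque.

Request:
step_arm:
  moves:
    - [0,0,0,0,0,0.08]
    - [0,0,0,0,0,0.16]
    - [0,0,0,0,0,0.16]

```text
time_s: 12.18
tcp_pos: [0.5254, -0.2034, 0.0667]
ee_rot: [0.999, 0.044, 0.003, 0.002]
contact_force: [4.8, -6.7, -3.4]
grip_width: 0.0173
```

Run:
```python
from h import *
cam('scene','s7')
delta([*jig([0,.1,0])[0,:2],.065],-35.6+90);s=ctrl.observe();print(s['contact_force'],s['torque'],s['joint_pos'].round(2))
camov('s7','d10',(145,180,265,245),6.5,1.41,(0,.008,.012))
```

```text
cm [-0.28 -0.26  0.17] rv [ 0.007 -0.003 -0.861]
[ 4.69961104 -6.83271764 -4.02663556] [-1.19709201 -0.88890374  0.10960762] [ 0.36  0.49 -0.09  1.95  0.07  0.7  -1.25]
```

View pics/d10.png

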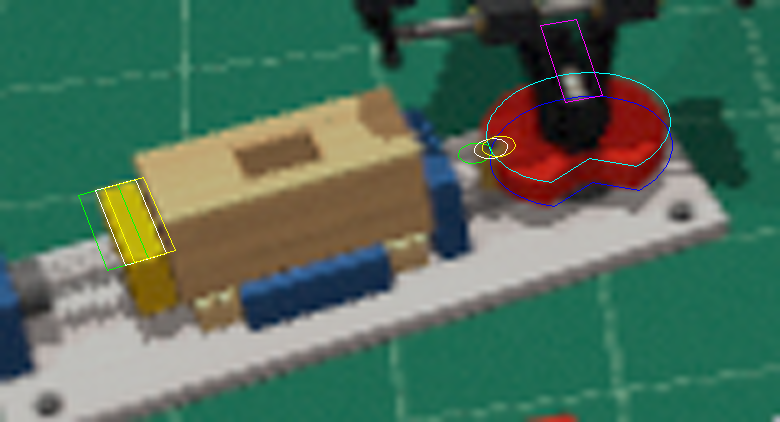

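Request:
step_arm:
  moves:
    - [0.05,0.12,0,0,0,0.12]
    - [0.04,0.2,0,0,0,0.26]
    - [0.02,0.25,0,0,0,0.4]
    - [0,0.28,0,0,0,0.5]
    - [0,0.28,0,0,0,0.5]

```text
time_s: 12.85
tcp_pos: [0.5251, -0.2053, 0.0667]
ee_rot: [0.979, -0.205, 0.002, 0.001]
contact_force: [2.5, -4.7, -0.8]
grip_width: 0.0176
```

Run:
```python
from h import *
cam('scene','s8')
delta([*jig([0,.1,0])[0,:2],.065],-35.6+90);s=ctrl.observe();print(s['contact_force'],s['torque'],s['joint_pos'].round(2))
camov('s8','d11',(145,180,265,245),6.5,.9,(0,.008,.012))
```

```text
cm [-0.41 -0.29  0.16] rv [ 0.005 -0.003 -1.361]
[ 3.4586117  -4.61240811 -1.23932251] [-0.92371565 -0.59106275  0.00371946] [ 0.26  0.49  0.04  1.96 -0.03  0.69 -1.66]
```

View pics/d11.png

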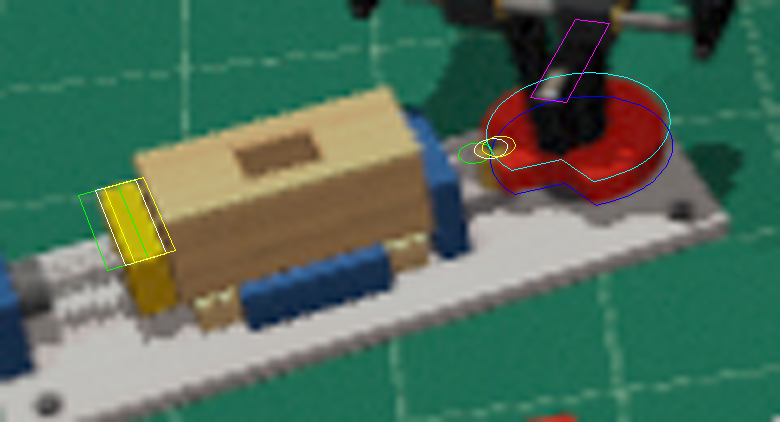

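Request:
step_arm:
  moves:
    - [0.02,0.08,0,0,0,0.12]
    - [0.02,0.14,0,0,0,0.26]
    - [0.0,0.18,0,0,0,0.38]
    - [-0.03,0.21,0,0,0,0.46]
    - [-0.03,0.21,0,0,0,0.46]

```text
time_s: 13.52
tcp_pos: [0.5238, -0.2068, 0.0666]
ee_rot: [0.906, -0.423, 0.002, 0.0]
contact_force: [2.8, -4.8, -0.9]
grip_width: 0.0176
```

Run:
```python
from h import *
cam('scene','s9')
delta([*jig([0,.1,0])[0,:2],.065],-35.6+90);s=ctrl.observe();print(s['contact_force'],s['torque'],s['joint_pos'].round(2))
camov('s9','d12',(145,180,265,245),6.5,.45,(0,.008,.012))
```

```text
cm [-0.52 -0.27  0.16] rv [ 0.003 -0.004 -1.824]
[ 2.8967856  -4.61973415 -0.8607675 ] [-0.91044396 -0.61112363 -0.88563937] [ 0.18  0.49  0.16  1.96 -0.12  0.69 -2.04]
```

View pics/d12.png

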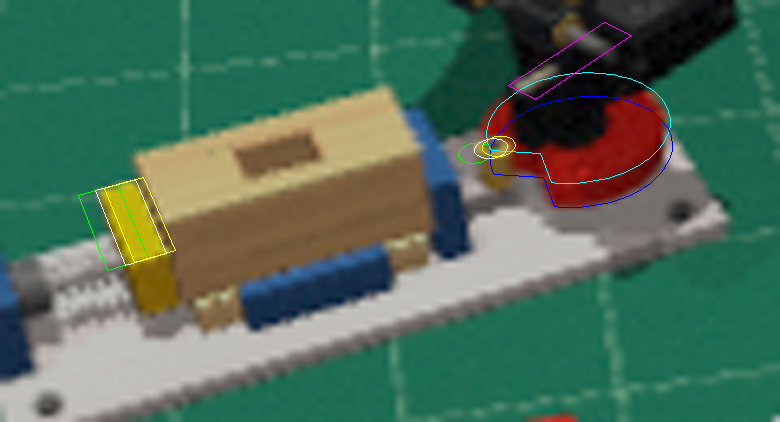

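The notch has reached the roller and the spring now drives the cam clockwise (torque −0.9 N m). I finish slowly.

Request:
step_arm:
  moves:
    - [0,0.05,0,0,0,0.08]
    - [0,0.08,0,0,0,0.16]
    - [0,0.11,0,0,0,0.24]
    - [-0.02,0.14,0,0,0,0.34]
    - [-0.02,0.14,0,0,0,0.34]

```text
time_s: 14.2
tcp_pos: [0.5229, -0.2074, 0.0667]
ee_rot: [0.822, -0.569, 0.003, 0.0]
contact_force: [2.8, -4.7, -1.2]
grip_width: 0.0179
```

Run:
```python
from h import *
cam('scene','s10')
delta([*jig([0,.1,0])[0,:2],.065],-35.6+90);s=ctrl.observe();print(s['contact_force'],s['torque'],s['joint_pos'].round(2))
camov('s10','d13',(145,180,265,245),6.5,.1,(0,.008,.012))
```

```text
cm [-0.6  -0.18  0.16] rv [ 0.003 -0.005 -2.161]
[ 4.13506233 -5.12087756 -0.8154549 ] [-0.80936917 -0.69167951 -0.16156213] [ 0.11  0.49  0.25  1.97 -0.18  0.7  -2.31]
```

View pics/d13.png

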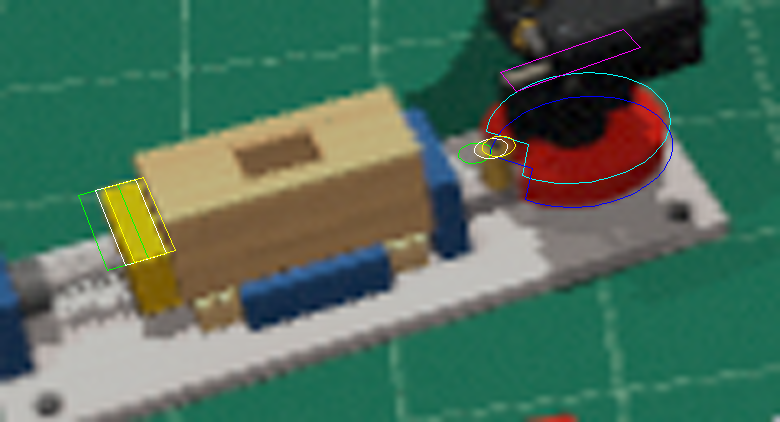

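Request:
step_arm:
  moves:
    - [0,0.02,0,0,0,0.05]
    - [0,0.04,0,0,0,0.1]
    - [0,0.04,0,0,0,0.1]

```text
time_s: 14.62
tcp_pos: [0.5225, -0.2075, 0.0667]
ee_rot: [0.793, -0.609, 0.003, -0.0]
contact_force: [4.4, -4.7, -1.5]
grip_width: 0.0175
```

Request:
step_arm:
  moves:
    - [0,0,0,0,0,0]
    - [0,0,0,0,0,0]
    - [0,0,0,0,0,0]
  hand: 4.0

```text
time_s: 15.0
tcp_pos: [0.5204, -0.2052, 0.0658]
ee_rot: [0.793, -0.609, -0.001, -0.0]
contact_force: [0.0, 0.6, -0.3]
grip_width: 0.0371
```

Request:
step_arm:
  moves:
    - [0,0,-2,0,0,0]
    - [0,0,-5,0,0,0]
    - [0,0,-9,0,0,0]
    - [0,0,-13,0,0,0]

```text
time_s: 15.5
tcp_pos: [0.5203, -0.2054, 0.197]
ee_rot: [0.793, -0.609, -0.001, 0.0]
contact_force: [0.2, -0.3, -0.5]
grip_width: 0.0401
```

Run:
```python
from h import *
s=ctrl.observe();print(s['tcp_pos'],s['joint_pos'].round(2))
delta([.40,.15,.25],-50)
```

```text
[ 0.52029083 -0.20538758  0.1969929 ] [ 0.04  0.32  0.33  1.87 -0.13  0.97 -2.46]
cm [-37.44   2.46  -5.27] rv [ 0.001  0.001 -0.437]
```

Request:
step_arm:
  moves:
    - [-5,0,-0.5,0,0,-0.1]
    - [-11,0,-1,0,0,-0.2]
    - [-17,0,-2,0,0,-0.3]
    - [-23,0,-3,0,0,-0.4]
    - [-27,0,-3,0,0,-0.4]

```text
time_s: 16.12
tcp_pos: [0.4503, 0.058, 0.2268]
ee_rot: [0.899, -0.437, 0.0, -0.001]
contact_force: [0.2, -0.2, 1.1]
grip_width: 0.04
```

Run:
```python
from h import *
cam('scene','s11');cam('top','t11')
camov('s11','d14',(145,180,265,245),6.5,0,())
camov('t11','d15',(365,180,495,255),6,0,(.012,))
camov('t11','d16',(365,180,495,255),6,0,())
```

```text
(no output)
```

View pics/d14.png

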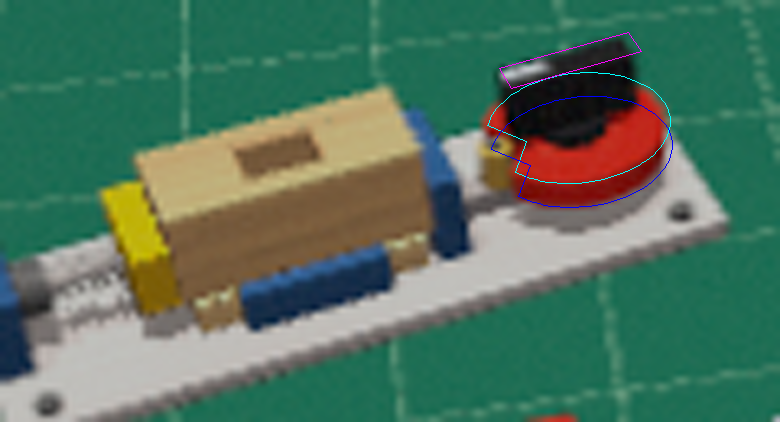

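View pics/d15.png

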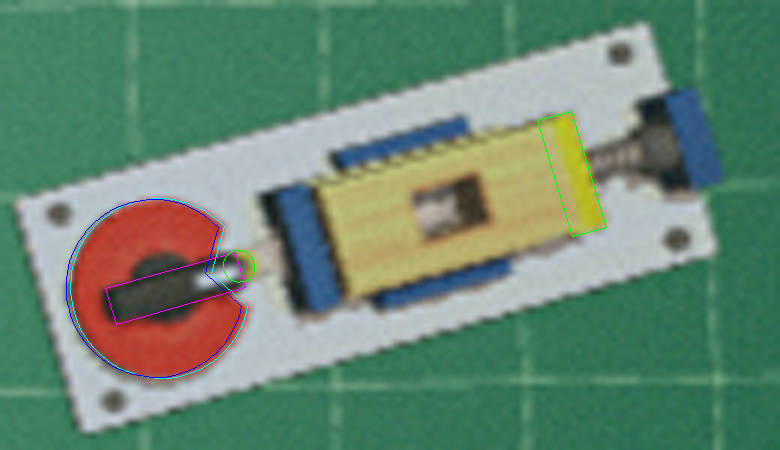

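The roller is in the notch and the cam is at about 0. I check the gap between head and stop, and the jaw, by measuring.

Run:
```python
from h import *
c=load('t11');cs=load('s11')
for n,cc,roi in(('e1',c,(405,195,475,235)),('e2',cs,(155,185,225,235))):
    x0,y0,x1,y1=roi;S=11
    im=cv2.resize(cc['color'][y0:y1,x0:x1,::-1],None,fx=S,fy=S,interpolation=cv2.INTER_CUBIC)
    def pl(P,col): cv2.polylines(im,[((proj(cc,jig(P))-np.array([x0,y0])+.5)*S).astype(int)],True,col,1)
    for y,col in((-.042,(255,0,0)),(-.046,(255,0,255))):
        w,l=.0275,.06
        pl([[-w,y-l,.08],[w,y-l,.08],[w,y+l,.08],[-w,y+l,.08]],col)
    for j,col in((.012,(0,0,0)),(.008,(0,0,255))):
        pl([[-.03,-.114+j,.064],[.03,-.114+j,.064],[.03,-.132+j,.064],[-.03,-.132+j,.064]],col)
    pl([[-.032,.018,.06],[.032,.018,.06],[.032,.034,.06],[-.032,.034,.06]],(0,255,0))
    cv2.imwrite(f'pics/{n}.png',im)
```

```text
(no output)
```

View pics/e1.png

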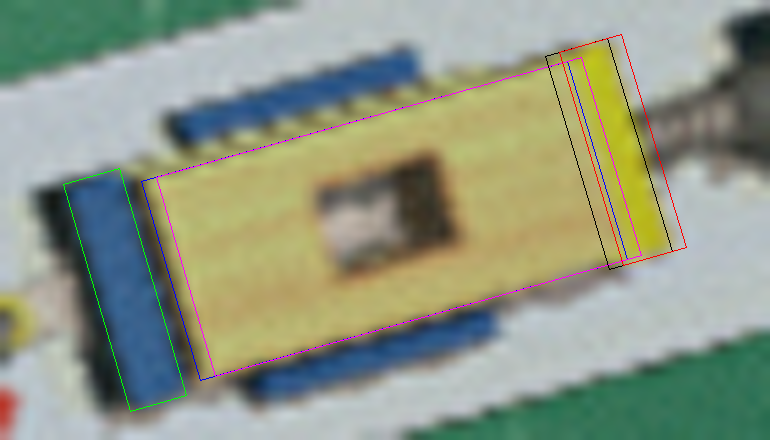

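View pics/e2.png

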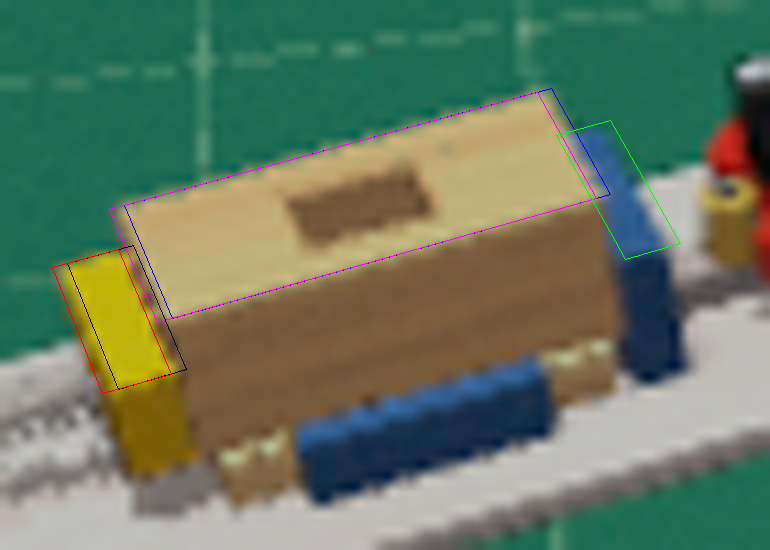

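Run:
```python
from h import *
ys=np.arange(-.150,.045,.0005)
def prof(s,z,xs):
    c=load(s);P=np.array([[x,y,z] for x in xs for y in ys])
    m=proj(c,jig(P)).astype(np.float32).reshape(len(xs),len(ys),2)
    return cv2.remap(c['color'].astype(np.float32),m[...,0],m[...,1],cv2.INTER_CUBIC).mean(0)
def edges(p,rng,n=3):
    g=np.gradient(cv2.GaussianBlur(p.astype(np.float32),(1,9),0),axis=0);m=np.abs(g).sum(1)
    i=[k for k in range(2,len(ys)-2) if m[k]==m[k-2:k+3].max() and rng[0]<ys[k]<rng[1]]
    i=sorted(i,key=lambda k:-m[k])[:n];return sorted([((ys[k]*1000).round(1),m[k].round(0)) for k in i])
for s0,s1 in(('top0','t11'),('scene0','s11')):
    for s in(s0,s1):
        print(s)
        print(' stop z.06',edges(prof(s,.06,np.linspace(-.025,.025,21)),(.005,.045)))
        print(' jaw z.064',edges(prof(s,.064,np.linspace(-.023,.023,21)),(-.145,-.09)))
        if s==s1: print(' head z.08',edges(prof(s,.08,np.linspace(-.022,-.015,8)),(-.125,-.09)),edges(prof(s,.08,np.linspace(-.022,-.015,8)),(.0,.03)))
```

```text
top0
 stop z.06 [(np.float64(17.5), np.float32(20.0)), (np.float64(33.0), np.float32(18.0)), (np.float64(41.5), np.float32(28.0))]
 jaw z.064 [(np.float64(-131.5), np.float32(17.0)), (np.float64(-114.0), np.float32(26.0)), (np.float64(-101.5), np.float32(19.0))]
t11
 stop z.06 [(np.float64(12.0), np.float32(30.0)), (np.float64(33.0), np.float32(18.0)), (np.float64(42.0), np.float32(31.0))]
 jaw z.064 [(np.float64(-133.0), np.float32(3.0)), (np.float64(-119.5), np.float32(18.0)), (np.float64(-109.0), np.float32(8.0))]
 head z.08 [(np.float64(-121.0), np.float32(2.0)), (np.float64(-114.5), np.float32(16.0)), (np.float64(-103.0), np.float32(8.0))] [(np.float64(6.5), np.float32(2.0)), (np.float64(17.0), np.float32(30.0)), (np.float64(22.5), np.float32(14.0))]
scene0
 stop z.06 [(np.float64(8.0), np.float32(18.0)), (np.float64(15.5), np.float32(19.0)), (np.float64(31.0), np.float32(12.0))]
 jaw z.064 [(np.float64(-134.0), np.float32(27.0)), (np.float64(-116.0), np.float32(31.0)), (np.float64(-96.5), np.float32(4.0))]
s11
 stop z.06 [(np.float64(20.5), np.float32(15.0)), (np.float64(30.5), np.float32(13.0)), (np.float64(39.5), np.float32(3.0))]
 jaw z.064 [(np.float64(-122.5), np.float32(27.0)), (np.float64(-105.0), np.float32(29.0)), (np.float64(-102.0), np.float32(23.0))]
 head z.08 [(np.float64(-113.5), np.float32(1.0)), (np.float64(-104.0), np.float32(25.0)), (np.float64(-96.5), np.float32(1.0))] [(np.float64(5.0), np.float32(1.0)), (np.float64(16.5), np.float32(25.0)), (np.float64(22.0), np.float32(2.0))]
```

Measured jaw travel is 11–12 mm in both views. The head's end is at y ≈ 17 mm and the stop face at ≈ 17 mm, so the head is clamped. I check the bystanders, then hand in.

Run:
```python
from h import *
a=load('top0')['color'].astype(int);b=load('t11')['color'].astype(int);d=np.abs(a-b).max(2)
for n,(x0,y0,x1,y1) in dict(mallet=(195,125,300,180),box=(300,110,372,168),clamp=(380,125,445,178),tape=(140,220,185,262),small1=(245,215,272,255),small2=(328,198,352,235)).items(): print(n,(d[y0:y1,x0:x1]>60).sum())
cv2.imwrite('pics/end.png',b[:,:,::-1])
s=ctrl.observe();print(s['time_s'],s['tcp_pos'])
```

```text
mallet 0
box 0
clamp 0
tape 0
small1 14
small2 0
16.225 [0.44949739 0.06123364 0.22606132][ WARN:0@0.181] global loadsave.cpp:1063 imwrite_ Unsupported depth image for selected encoder is fallbacked to CV_8U.
```

View pics/t11.png

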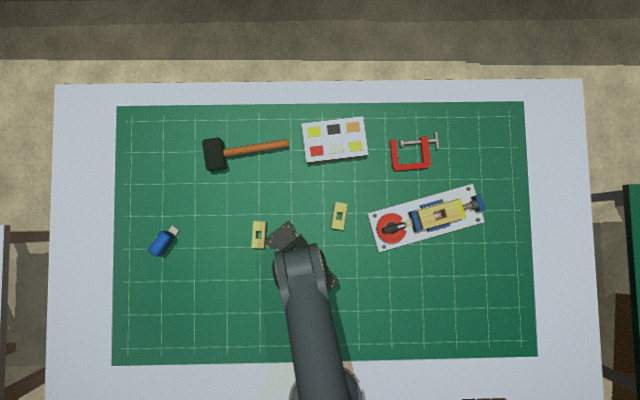

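All the bystanders are in place; small1's 14 changed pixels are where the gripper comes into view. The arm is clear of everything, so I hand in.

```bash
python3 -c "
from station import ctrl
print(ctrl.hand_in())"
```

```text
the job is handed in; nothing more can be done
None
```

I laid the largest beech head in the nest with its opening up. I then turned the knob about 2.26 rad clockwise in one grasp, let go, moved the arm clear and handed in at about 16 s.

**Last checks:**
- **Cam:** it matches the 0 rad model closely in both views, with the roller in the notch.
- **Jaw:** measured travel is about 12 mm in the top view and 11–11.5 mm in the scene view, against 12 mm for a clamped head.
- **Head:** its end is within about 1 mm of the stop face, which is the limit of the camera calibration.
- **Other things:** the bystanders and the two smaller heads looked unmoved in the top view.

**What disagreed:** the jaw had already moved about 8 mm after only 0.7 rad of turning, with the roller appearing to overlap the plain round of the disc. That does not fit the cam description and I could not explain it. The cam turned on freely and the final state measured as asked. While turning, the tool also pressed sideways on the knob with up to about 8 N, because I gripped the bar about 4 mm off its axis.

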